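# Switch on the guarded bench supply

### The job

Switch on the bench supply that has the round meter on top: with a fingertip, lift its hinged switch guard up and back until it stays open, then push the toggle beneath it fully over towards the hinge, and then tip the guard forward so that it drops shut over the toggle. Do not pick anything up, do not shove the supply about, and leave the other supply's switch and the glassware and bottles alone.

Things in the scene. Friction and masses are not known exactly. Their poses are not given: they have to be found in the camera images.
- meter_supply: the supply to switch on. Grey box 160 (own x) by 130 mm (own y), 2.5 kg, loose on rubber feet, flat top 61 mm above the bench. Origin: centre of its underside; x points front to back (away from the robot within 20 degrees), z up. In its frame, mm: guard hinge axis (along y) at (45, 30, 68), toggle pivot (11, 30, 62); round meter 52 mm across, 9 mm high at (35, -31); two terminal posts 16 mm tall at (-55, -45), (-55, -17)
- meter_supply_guard (a joint): hinged switch guard: 0 = shut over the toggle, 1.4 = fully back at its stop (rad). A 50 g grey cover, open below, hinged at its back edge, turning up and back freely: let go below about 0.8 it drops shut, above about 1.1 it falls back and stays. Fully back it reaches from 15 mm in front of the hinge axis to 51 mm behind it, its top 130 mm above the bench. It never touches the toggle
- meter_supply_guard_tab (a point): middle of the top front edge of the guard's upright front plate (thumb tab), moving with the guard; shut: 52 mm in front of the hinge axis, 60 mm above it. The plate is 44 mm wide, 3 mm thick, from 16 to 60 mm above the axis; the cover behind it is 33 mm high above the axis. Pushed near its top and followed up and back along its arc the guard swings open; pushed low or straight it can bind
- meter_supply_toggle (a joint): toggle under the guard: about 0 = off, leaning 0.4 rad to the front; 0.8 = on, leaning 0.4 rad to the back, towards the guard's hinge (rad). Steel bat 33 mm from pivot to end, 6 mm thick with a 10 mm round end; about 1 N at its end moves it and it stays where it is left
- meter_supply_toggle_tip (a point): centre of the round end of that toggle, 28 mm from its pivot, moving with it
- plain_supply: the other supply, to be left alone, with five dark vent slots in place of the meter. Grey box 160 (own x) by 130 mm (own y), 2.5 kg, loose on rubber feet, flat top 61 mm above the bench. Origin: centre of its underside; x points front to back (away from the robot within 20 degrees), z up. In its frame, mm: guard hinge axis (along y) at (45, 30, 68), toggle pivot (11, 30, 62)
- plain_supply_guard (a joint): guard of the other supply, just like that of the supply with the meter; leave it shut (0)
- plain_supply_toggle (a joint): toggle of the other supply, just like that of the supply with the meter; leave it off (about 0)
- dropper: white bottle with a black cap, 40 mm across, 75 mm tall, loose bystander; origin at the centre of its underside, z up
- flask: conical glass flask, 76 mm across the base, 115 mm tall, loose bystander; origin at the centre of its underside, z up
- vial: small capped vial, 26 mm across, 55 mm tall, loose bystander; origin at the centre of its underside, z up
- rack: blue test-tube rack, 50 mm by 200 mm (own y), 80 mm tall, with three tubes up to 133 mm high, loose bystander; origin at the centre of its underside, z up
Mind the look-alikes: they are no part of the job. What is shaped like the meter_supply but brown is not meant.

How it is judged:
By the outcome, as a careful person would: the job done as asked, in the order asked, and still so for the second after the job is handed in, with the robot touching nothing.
It also fails if it takes over 58 s, if anything falls off the work surface, if the arm or the gripper's body presses on something with over 40 N, if the wrist force passes 120 N, or if a joint passes its speed limit or range.

### The arm

A 7-joint arm with a two-finger parallel gripper is mounted at the origin on the work surface. World frame = base frame: x ahead of the robot, y to its left, z up, the work surface at z = 0. Lengths are in m, angles in rad, forces in N, time in s.
With the tool pointing down it reaches from about 0.425 to 1.025 m from the base axis. Payload 9.4 kg.
Tool frame: the origin (TCP) lies between the finger pads; the fingertips stand 25 mm ahead of it and the grasp point (between the pads) lies 6 mm ahead of it (bot.finger_overhang is the distance from the TCP to the fingertips, in m); z points along the fingers, y is the direction in which the jaws open and shut (so a half turn about z gives the same grasp; the last joint's range is limited). The gripper opens to 93 mm and grips with 3 to 60 N. Pads are 15 mm wide; open, the fingers measure 128 mm over their backs; the gripper's body (75 mm by 188 mm) begins 65 mm behind the grasp point.
Start: joints at [1.237, 0.599, -0.003, 1.599, 0.002, 0.943, -0.08], TCP at [0.184, -0.701, 0.244] pointing down, gripper open.
Joint ranges: [-2.57, 2.57], [-0.35, 1.97], [-1.29, 1.29], [0.11, 2.56], [-1.05, 4.19], [0.11, 1.86], [-2.63, 2.63]. Speed limits (rad/s): [2.22, 2.22, 3.01, 3.01, 3.14, 3.14, 3.14].

### API

Orientations are given as a 3x3 rotation matrix whose columns are the frame's x, y, z axes.
In Python, from station import bot, imaging, workorder gives the robot as it stands. The module is installed in compiled form; this text tells all that it offers.
- The arm moves only by the tool apply_moves, never from a script. Its argument "increments" is a list of rows, each a list of 3 entries, a list of its own where there are three numbers: the shift along the tool's x, y, z in mm, then the turn, a rotation vector about the tool's x, y, z in degrees, then the opening, from 0 (shut) to 1 (fully open). A call has exactly 10 rows; each row is the pose to reach, as a shift and turn from the pose commanded when the call began, along the tool's axes at that moment; what a row does not reach only later rows make up. A row lasts 1/10 s, in which the tool goes at most 50 mm and 8.59 degrees, less where a joint would pass 70% of its speed; a pose out of reach is approached as far as the arm can. A call with a gripper value outside its range is refused whole. The fingers move at their own pace and stop on an object; "squeeze" is the grip in N (left out, the last holds). Time passes only in rows, so rows that repeat a pose let the fingers close, or fill a call up. It gives the time, the measured TCP pose, the force and the opening at its end, in the units of the state.
- bot.get_obs(): the state, without advancing time (a new reading comes with each control period).
- imaging.snapshot(name): name is "side" or "top" or "wrist"; returns the picture (480x640x3 uint8, red, green, blue); there is no depth.
- imaging.calibration(name): a dict with "mtx" (3x3 intrinsics, pixels), "R" (3x3) and "t" (3): a world point X has camera coordinates R X + t. Camera axes: x right, y down, z forward; pixel columns grow to the right and rows downward; lengths in m; the calibration is good to about 2 mm. A picture is of the moment at which its call begins: read the wrist's pose just before it. calibration takes no time and is no camera call; for the wrist camera it gives the pose at the moment of the call.
- workorder.finish_job(): hands the job in, once; it reports no verdict.
The state is a dict: "time": time; "q": joint angles; "dq": joint speeds; "effort": joint torques, N m; "ee_pos": TCP position; "orientation": TCP orientation; "contact_force": force on the tool from outside, world axes, zero at the start; "moment": the same for the moment, N m; "gripper_width": finger opening in m.
Only numpy, scipy, OpenCV 4.12 (cv2) and the standard library are available. Lean on these libraries where they do the work, as an engineer would, in place of code of your own. Each camera call takes 0.05 s, during which the arm holds its last target.

## Working session

There is one attempt and no reset: what is moved stays moved. The work goes in short steps, Python scripts to look and compute and a tool call to move; the robot and the scene stay as the last step left them, time stands still between calls to the robot, and variables do not carry over. Pictures are saved under pics/ and viewed, and the job is handed in when it is done.

Besides the shell and the picture viewer there is one more tool, called by a JSON object that holds its "name" and its "arguments", one argument or row to a line. apply_moves: Moves the arm, as the interface text tells. Its arguments: {"type":"object","properties":{"increments":{"type":"array","items":{"type":"array"}},"squeeze":{"type":"number"}},"required":["increments"]}

```bash
mkdir -p pics; ls; python3 - <<'E'
from station import bot, imaging
import cv2,numpy as np
o=bot.get_obs();print(o['time'],o['ee_pos'],o['orientation'],o['gripper_width'],bot.finger_overhang)
for n in ['side','top']:
    cv2.imwrite(f'pics/{n}0.png',imaging.snapshot(n)[:,:,::-1]); c=imaging.calibration(n);print(n,c['mtx'],-c['R'].T@c['t'],c['R'])
E
```

```text
pics
0.0 [ 0.18403611 -0.7007791   0.24276013] [[ 9.67185867e-01  2.54069337e-01 -5.20512088e-04]
 [ 2.54069839e-01 -9.67184736e-01  1.48427349e-03]
 [-1.26322965e-04 -1.56781476e-03 -9.99998763e-01]] 0.09288932513363632 0.025
side [[602.50018215   0.         312.35012471]
 [  0.         602.50018215 239.13425293]
 [  0.           0.           1.        ]] [0.05760855 0.75427902 1.10789432] [[-0.86239713 -0.50606366 -0.01306738]
 [-0.36248392  0.63532626 -0.68188412]
 [ 0.35337883 -0.58331819 -0.73134348]]
top [[605.67675584   0.         319.69867878]
 [  0.         605.67675584 237.16767215]
 [  0.           0.           1.        ]] [ 0.32528805 -0.03927272  1.64619774] [[-0.02034686 -0.99977403 -0.00615616]
 [-0.98959641  0.02101613 -0.14232805]
 [ 0.14242527  0.00319618 -0.9898004 ]]
```

View pics/side0.png

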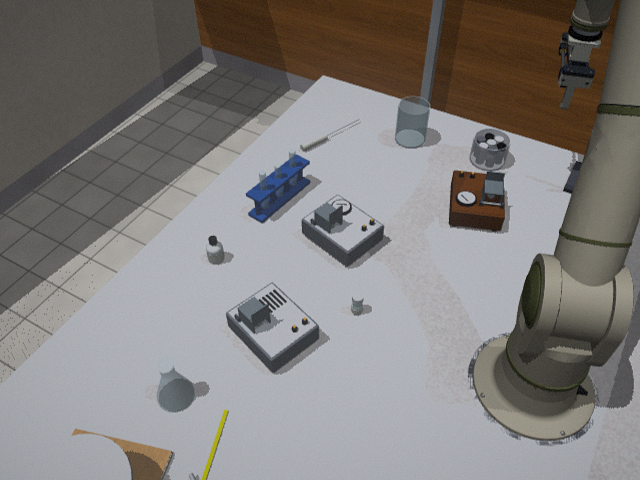

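View pics/top0.png

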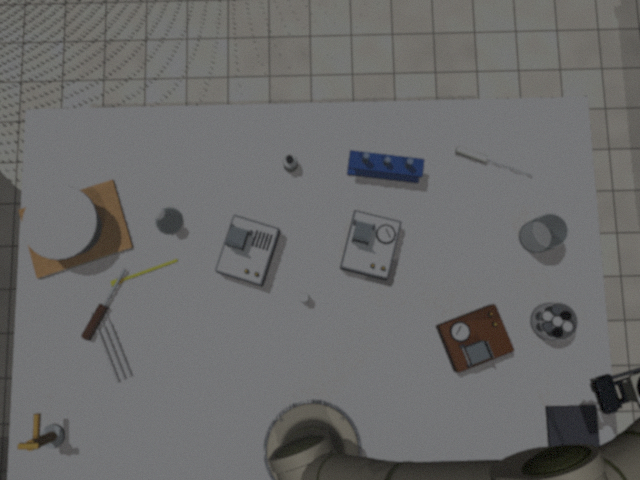

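The side view shows the meter supply at about (343,228) and the plain one at about (272,325). In the top view they are at (372,245) and (248,250). Brown look-alike: (475,338) in the top view. Next I'll zoom in for the corners.

```bash
python3 - <<'E'
import cv2,numpy as np
a=cv2.imread('pics/top0.png')[200:290,330:420];b=cv2.imread('pics/side0.png')[185:275,295:395]
a=cv2.convertScaleAbs(a,alpha=1.6)
cv2.imwrite('pics/zt.png',cv2.resize(a,None,fx=6.5,fy=6.5,interpolation=cv2.INTER_CUBIC))
cv2.imwrite('pics/zs.png',cv2.resize(b,None,fx=6.5,fy=6.5,interpolation=cv2.INTER_CUBIC))
E
```

```text
(no output)
```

View pics/zt.png

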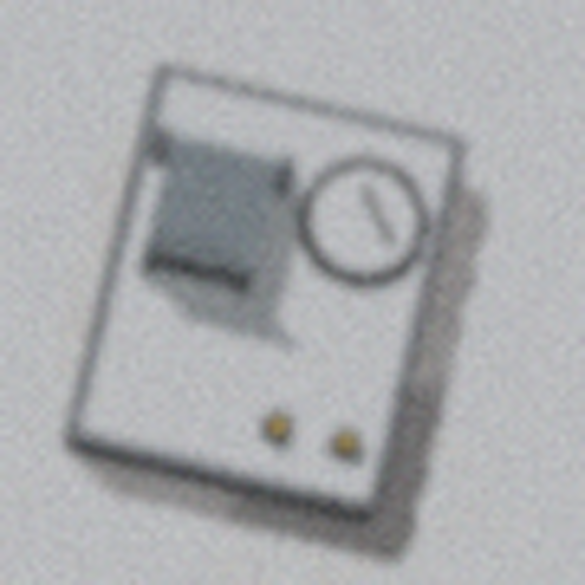

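View pics/zs.png

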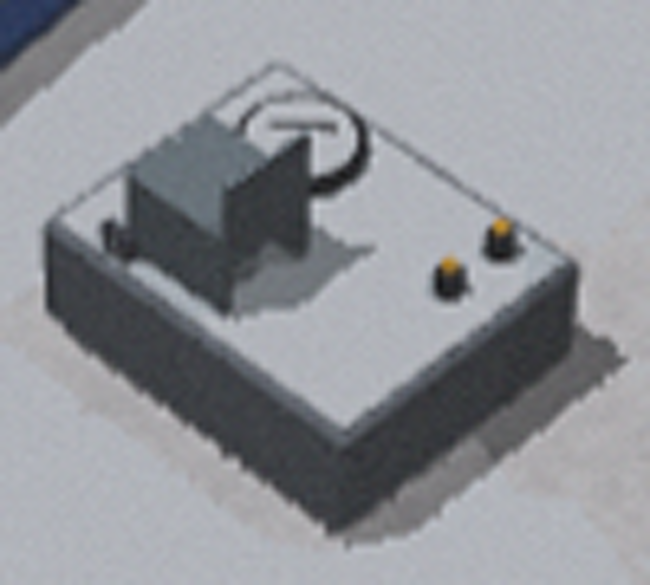

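```bash
cat > h.py <<'E'
import numpy as np
from station import bot, imaging
def ray(n,uv,z,c=None):
    c=c or imaging.calibration(n);C=-c['R'].T@c['t'];d=c['R'].T@np.linalg.inv(c['mtx'])@np.array([*uv,1.]);return C+d*(z-C[2])/d[2]
def proj(n,X,c=None):
    c=c or imaging.calibration(n);p=c['mtx']@(c['R']@np.asarray(X)+c['t']);return p[:2]/p[2]
E
python3 - <<'E'
from h import *
loc=np.array([[80,65],[80,-65],[-80,-65],[-80,65]])/1e3
def fit(P,L):
    pc,lc=P.mean(0),L.mean(0);a=P-pc;b=L-lc
    th=np.arctan2((b[:,0]*a[:,1]-b[:,1]*a[:,0]).sum(),(a*b).sum())
    R=np.array([[np.cos(th),-np.sin(th)],[np.sin(th),np.cos(th)]]);return th,pc-R@lc,(P-(R@L.T).T-(pc-R@lc))
for n,off,pts in [('top',(330,200),[(165,68),(460,143),(372,512),(72,440)]),('side',(295,185),[(48,225),(278,65),(575,265),(343,437)])]:
    P=np.array([ray(n,(np.array(p)+.5)/6.5-.5+off,.061)[:2] for p in pts])
    th,t,r=fit(P,loc);print(n,np.rad2deg(th),t,(r*1e3).round(1).tolist())
# other stuff
for n,uv,z in [('top',(291,160),.07),('top',(308,300),.05),('top',(170,221),.05),('top',(386,160),.08),('top',(248,250),.061)]: print(uv,ray(n,uv,z))
# meter centre, terminals in top
for p,z in [((364,221),.07),((278,428),.077),((346,443),.077)]: print(ray('top',(np.array(p)+.5)/6.5-.5+(330,200),z))
E
```

```text
top -15.355847910730253 [ 0.53203196 -0.16832278] [[-2.1, -2.6], [-1.4, 3.4], [3.1, 2.3], [0.3, -3.1]]
side -15.42859109007246 [ 0.5290563  -0.16583488] [[-4.0, -1.3], [-2.2, 3.5], [3.2, 2.2], [3.0, -4.4]]
(291, 160) [0.76254441 0.03843692 0.07      ]
(308, 300) [ 3.89105168e-01 -4.17267727e-05  5.00000000e-02]
(170, 221) [0.60719431 0.36564409 0.05      ]
(386, 160) [ 0.75419829 -0.21472077  0.08      ]
(248, 250) [0.52320872 0.15565191 0.061     ]
[ 0.55795103 -0.20757838  0.07      ]
[ 0.474013   -0.16948181  0.077     ]
[ 0.46743282 -0.19643356  0.077     ]
```

{"name": "apply_moves", "arguments": {
  "increments": [
    [[15, -15, 0], [0, 0, 3], 0],
    [[45, -45, 0], [0, 0, 6], 0],
    [[75, -80, 0], [0, 0, 10], 0],
    [[110, -115, 0], [0, 0, 14], 0],
    [[145, -150, 0], [0, 0, 18], 0],
    [[180, -185, 0], [0, 0, 22], 0],
    [[215, -220, 0], [0, 0, 26], 0],
    [[250, -260, 0], [0, 0, 30], 0],
    [[285, -295, 0], [0, 0, 30], 0],
    [[320, -330, 0], [0, 0, 30], 0]
  ]
}}

```text
time: 1.1
ee_pos: [0.4093, -0.3006, 0.2435]
orientation: [[0.965, -0.264, -0.0], [-0.264, -0.965, 0.0], [-0.0, -0.0, -1.0]]
contact_force: [1.5, -0.8, 1.0]
gripper_width: 0.0177
```

```bash
cat >> h.py <<'E'
TH=np.deg2rad(-15.4);O=np.array([.5308,-.1672])
Rw=np.array([[np.cos(TH),-np.sin(TH)],[np.sin(TH),np.cos(TH)]])
def where():
    o=bot.get_obs();p=o['ee_pos'];t=p+o['orientation'][:,2]*.025
    own=Rw.T@(t[:2]-O)*1e3
    print('t',round(o['time'],2),'tip own mm',own.round(1),'z',(t[2]*1e3).round(1),'F',(Rw.T@o['contact_force'][:2]).round(1),o['contact_force'][2].round(1),'w',round(o['gripper_width'],4));return o
def to(own,tipz):
    "needed shift in tool axes, mm, and turn (rotvec deg)"
    from scipy.spatial.transform import Rotation as Ro
    o=where();R=o['orientation'];T=np.eye(3);T[:2,:2]=Rw;T=T@np.diag([1,-1,-1.])
    w=np.append(O+Rw@np.array(own)/1e3,tipz/1e3);tcp=w-T[:,2]*.025
    print('shift',(R.T@(tcp-o['ee_pos'])*1e3).round(1),'turn',np.rad2deg(Ro.from_matrix(R.T@T).as_rotvec()).round(2))
E
python3 -c "
from h import *
to((-40,30),200)"
```

```text
t 1.1 tip own mm [ -81.7 -160.9] z 218.5 F [ 1.6 -0.4] 1.0 w 0.0177
shift [  42.1 -190.9   18.5] turn [-0.    0.01  0.1 ]
```

{"name": "apply_moves", "arguments": {
  "increments": [
    [[8, -35, 0], [0, 0, 0], 0],
    [[15, -75, 0], [0, 0, 0], 0],
    [[23, -110, 0], [0, 0, 0], 0],
    [[30, -145, 5], [0, 0, 0], 0],
    [[36, -170, 15], [0, 0, 0], 0],
    [[40, -185, 30], [0, 0, 0], 0],
    [[40, -190, 45], [0, 0, 0], 0],
    [[40, -190, 50], [0, 0, 0], 0],
    [[40, -190, 50], [0, 0, 0], 0],
    [[40, -190, 50], [0, 0, 0], 0]
  ]
}}

```text
time: 2.1
ee_pos: [0.4973, -0.1306, 0.194]
orientation: [[0.964, -0.265, 0.0], [-0.265, -0.964, -0.0], [0.0, 0.0, -1.0]]
contact_force: [0.4, 0.2, -0.8]
gripper_width: 0.0004
```

```bash
python3 -c "
from h import *
import cv2
to((-35,30),118)
for n in ['side','wrist']: cv2.imwrite(f'pics/{n}1.png',imaging.snapshot(n)[:,:,::-1])
a=cv2.imread('pics/side1.png')[120:270,270:430]
cv2.imwrite('pics/zs1.png',cv2.resize(a,None,fx=4,fy=4,interpolation=cv2.INTER_CUBIC))
"
```

```text
t 2.1 tip own mm [-42.   26.4] z 169.0 F [0.3 0.3] -0.8 w 0.0004
shift [ 7.  -3.6 51. ] turn [ 0.01 -0.01  0.05]
```

View pics/zs1.png

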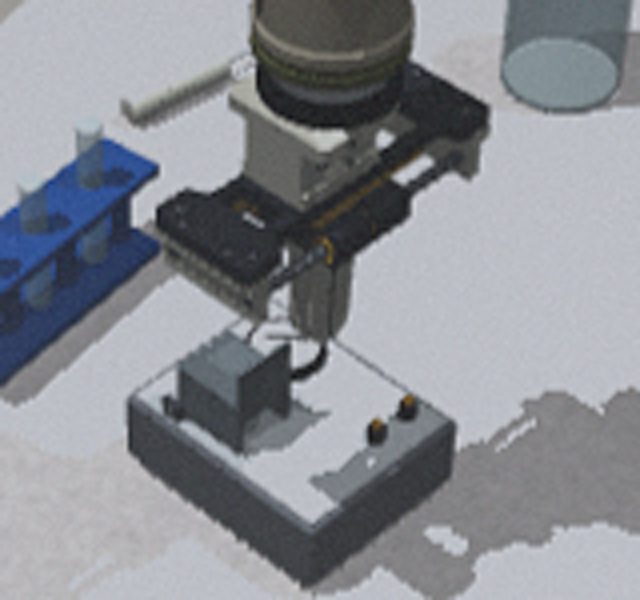

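View pics/wrist1.png

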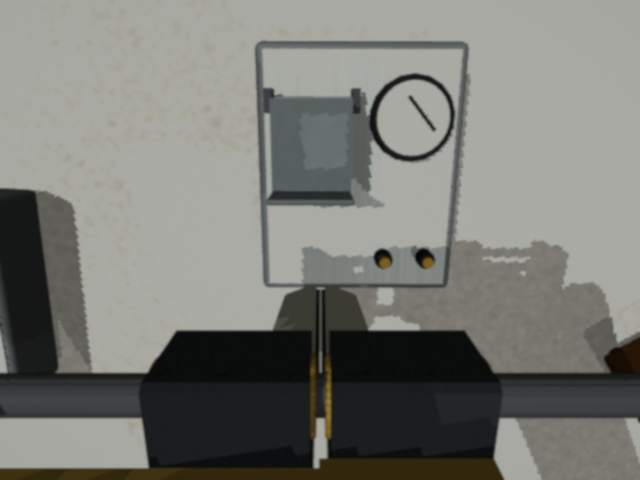

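The wrist view shows the supply squarely aligned with the tool, with top-face corners near (257,43), (467,43), (446,285) and (266,285). I'll use these to check the pose.

```bash
python3 -c "
from h import *
for p,z in [((257,43),61),((467,43),61),((446,285),61),((266,285),61),((412,117),70),((384,260),77),((426,260),77),((268,203),128),((354,203),128)]:
  X=ray('wrist',p,z/1e3); print(p,(Rw.T@(X[:2]-O)*1e3).round(1))
"
```

```text
(257, 43) [78.3 65.7]
(467, 43) [ 78.3 -59.2]
(446, 285) [-75.9 -59.3]
(266, 285) [-75.9  65.7]
(412, 117) [ 36.  -27.2]
(384, 260) [-52.3 -13. ]
(426, 260) [-52.3 -39.9]
(268, 203) [-5.5 54. ]
(354, 203) [-5.5 11.3]
```

```bash
sed -i 's/O=np.array(\[.5308,-.1672\])/O=np.array([.5328,-.1657])/' h.py; python3 -c "
from h import *
to((-14.5,30),118)"
```

```text
t 2.2 tip own mm [-43.3  24.5] z 169.3 F [0.1 0. ] 0.4 w 0.0006
shift [28.8 -5.5 51.3] turn [ 0.   -0.06  0.05]
```

{"name": "apply_moves", "arguments": {
  "increments": [
    [[0, -3, 12], [0, 0, 0], 0],
    [[0, -5, 30], [0, 0, 0], 0],
    [[3, -6, 45], [0, 0, 0], 0],
    [[8, -6, 50], [0, 0, 0], 0],
    [[14, -6, 51], [0, 0, 0], 0],
    [[19, -6, 51], [0, 0, 0], 0],
    [[22, -6, 51], [0, 0, 0], 0],
    [[22, -6, 51], [0, 0, 0], 0],
    [[22, -6, 51], [0, 0, 0], 0],
    [[22, -6, 51], [0, 0, 0], 0]
  ]
}}

```text
time: 3.2
ee_pos: [0.5201, -0.1299, 0.1429]
orientation: [[0.965, -0.264, 0.0], [-0.264, -0.965, -0.0], [0.0, -0.0, -1.0]]
contact_force: [-0.5, 0.5, 0.4]
gripper_width: 0.0006
```

```bash
python3 -c "
from h import *
import cv2
to((-14.5,30),118)
for n in ['side','wrist']: cv2.imwrite(f'pics/{n}2.png',imaging.snapshot(n)[:,:,::-1])
a=cv2.imread('pics/side2.png')[150:270,270:430]
cv2.imwrite('pics/zs2.png',cv2.resize(a,None,fx=5,fy=5,interpolation=cv2.INTER_CUBIC))
"
```

```text
t 3.2 tip own mm [-21.8  31.1] z 117.9 F [-0.6  0.3] 0.4 w 0.0006
shift [ 7.3  1.1 -0.1] turn [-0.   -0.01  0.11]
```

View pics/zs2.png

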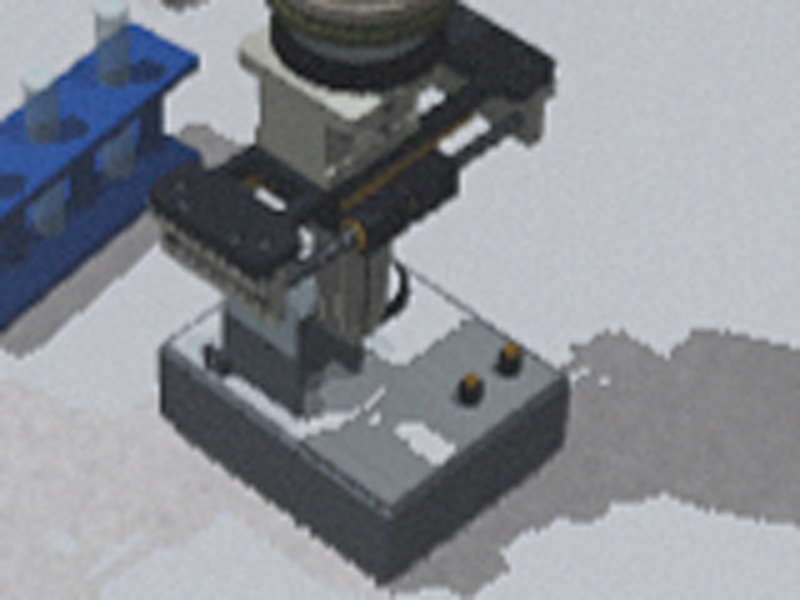

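View pics/wrist2.png

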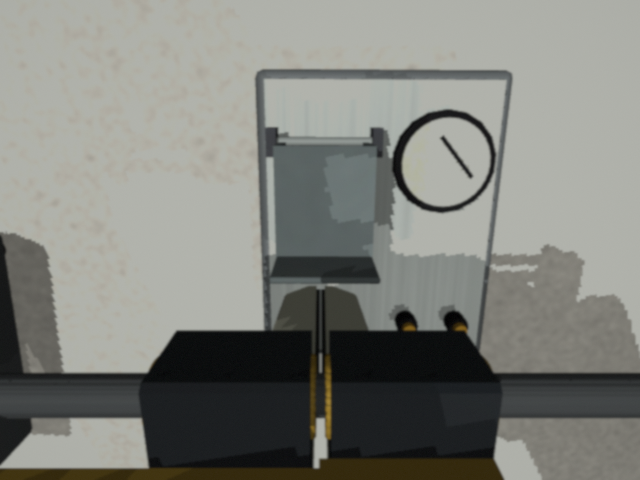

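{"name": "apply_moves", "arguments": {
  "increments": [
    [[4, 1, 0], [0, 0, 0], 0],
    [[8, 2, 0], [0, 0, 0], 0],
    [[13, 2, -5], [0, 0, 0], 0],
    [[18, 2, -9], [0, 0, 0], 0],
    [[24, 2, -13], [0, 0, 0], 0],
    [[31, 2, -16], [0, 0, 0], 0],
    [[38, 2, -19], [0, 0, 0], 0],
    [[45, 2, -21], [0, 0, 0], 0],
    [[49, 2, -21], [0, 0, 0], 0],
    [[49, 2, -21], [0, 0, 0], 0]
  ]
}}

```text
time: 4.3
ee_pos: [0.5676, -0.1449, 0.1635]
orientation: [[0.965, -0.264, 0.0], [-0.264, -0.965, -0.0], [0.0, 0.0, -1.0]]
contact_force: [-0.5, 0.3, -0.5]
gripper_width: 0.0004
```

```bash
python3 -c "
from h import *
import cv2
where()
for n in ['side','wrist']: cv2.imwrite(f'pics/{n}3.png',imaging.snapshot(n)[:,:,::-1])
a=cv2.imread('pics/side3.png')[150:270,270:430]
cv2.imwrite('pics/zs3.png',cv2.resize(a,None,fx=5,fy=5,interpolation=cv2.INTER_CUBIC))
"
```

```text
t 4.3 tip own mm [28.  29.3] z 138.5 F [-0.6  0.1] -0.5 w 0.0004
```

View pics/zs3.png

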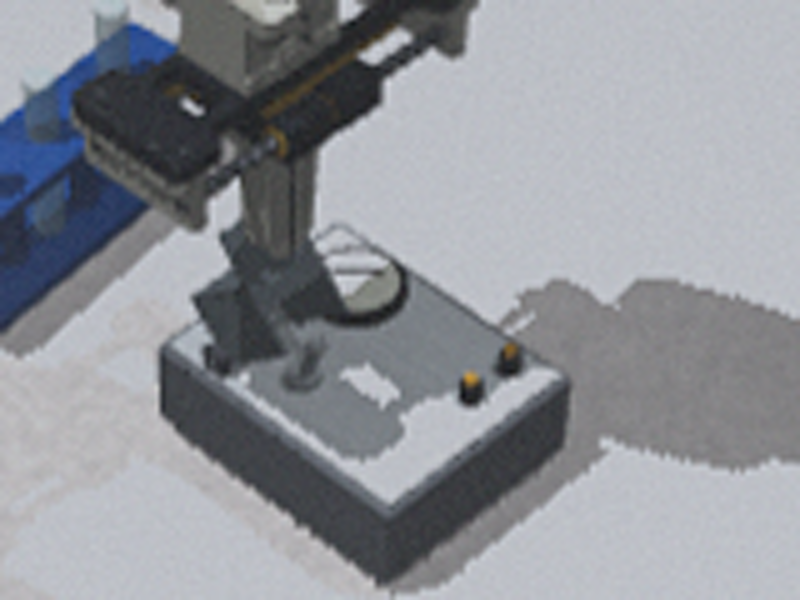

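View pics/wrist3.png

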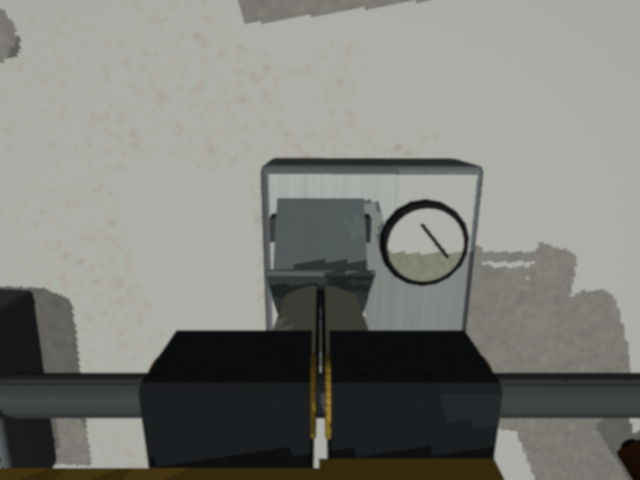

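The guard is about half open, the toggle is visible beneath it, and the supply has not moved. I'll continue the arc.

{"name": "apply_moves", "arguments": {
  "increments": [
    [[5, 0, -1], [0, 0, 0], 0],
    [[10, 0, -1], [0, 0, 0], 0],
    [[16, 0, -1], [0, 0, 0], 0],
    [[22, 0, 0], [0, 0, 0], 0],
    [[28, 0, 1], [0, 0, 0], 0],
    [[33, 0, 3], [0, 0, 0], 0],
    [[38, 0, 5], [0, 0, 0], 0],
    [[43, 0, 7], [0, 0, 0], 0],
    [[45, 0, 8], [0, 0, 0], 0],
    [[45, 0, 8], [0, 0, 0], 0]
  ]
}}

```text
time: 5.4
ee_pos: [0.6105, -0.1566, 0.1553]
orientation: [[0.965, -0.264, -0.0], [-0.264, -0.965, 0.0], [-0.0, 0.0, -1.0]]
contact_force: [0.2, 0.3, -0.7]
gripper_width: 0.0007
```

```bash
python3 -c "
from h import *
import cv2
where()
for n in ['side']: cv2.imwrite(f'pics/{n}4.png',imaging.snapshot(n)[:,:,::-1])
a=cv2.imread('pics/side4.png')[150:270,270:430]
cv2.imwrite('pics/zs4.png',cv2.resize(a,None,fx=5,fy=5,interpolation=cv2.INTER_CUBIC))
"
```

```text
t 5.4 tip own mm [72.5 29.4] z 130.3 F [0.1 0.3] -0.7 w 0.0007
```

View pics/zs4.png

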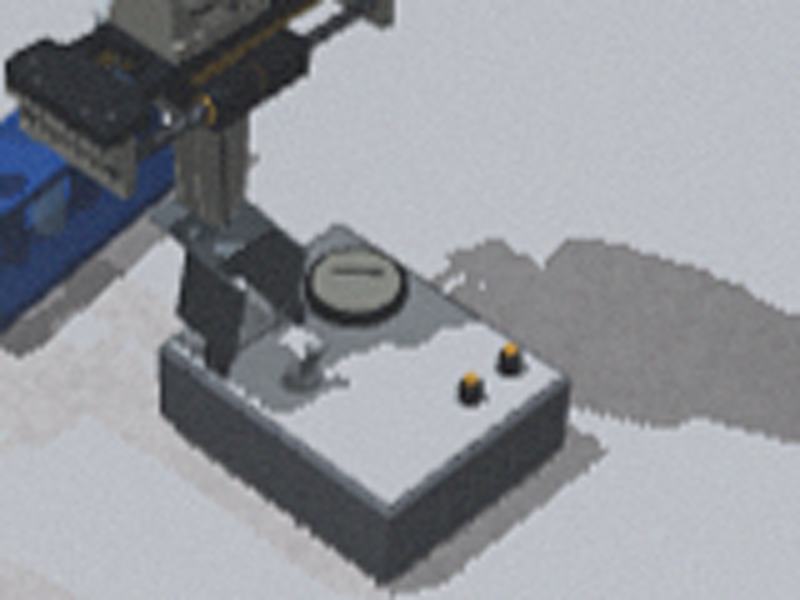

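{"name": "apply_moves", "arguments": {
  "increments": [
    [[0, 0, -12], [0, 0, 0], 0],
    [[-5, 0, -28], [0, 0, 0], 0],
    [[-20, 0, -35], [0, 0, 0], 0],
    [[-45, 0, -35], [0, 0, 0], 0],
    [[-72, 0, -35], [0, 0, 0], 0],
    [[-95, 0, -35], [0, 0, 0], 0],
    [[-107, 0, -30], [0, 0, 0], 0],
    [[-110, 0, -10], [0, 0, 0], 0],
    [[-110, 0, 10], [0, 0, 0], 0],
    [[-110, 0, 10], [0, 0, 0], 0]
  ]
}}

```text
time: 6.45
ee_pos: [0.5023, -0.1271, 0.145]
orientation: [[0.965, -0.263, -0.002], [-0.263, -0.965, 0.0], [-0.003, 0.0, -1.0]]
contact_force: [-0.8, 0.3, 0.5]
gripper_width: 0.0006
```

```bash
python3 -c "
from h import *
import cv2
where()
for n in ['side','wrist']: cv2.imwrite(f'pics/{n}5.png',imaging.snapshot(n)[:,:,::-1])
a=cv2.imread('pics/side5.png')[150:270,270:430]
cv2.imwrite('pics/zs5.png',cv2.resize(a,None,fx=5,fy=5,interpolation=cv2.INTER_CUBIC))
"
```

```text
t 6.45 tip own mm [-39.7  29.1] z 120.0 F [-0.8  0.1] 0.5 w 0.0006
```

View pics/zs5.png

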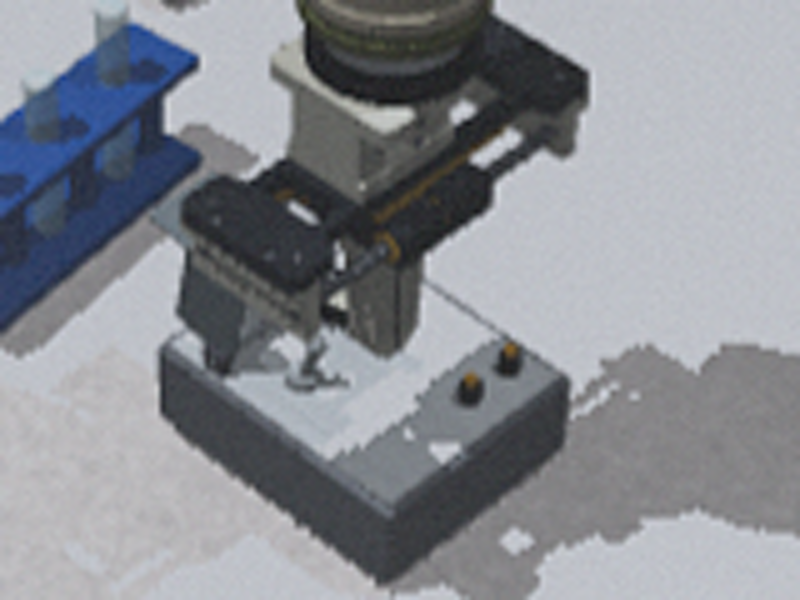

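View pics/wrist5.png

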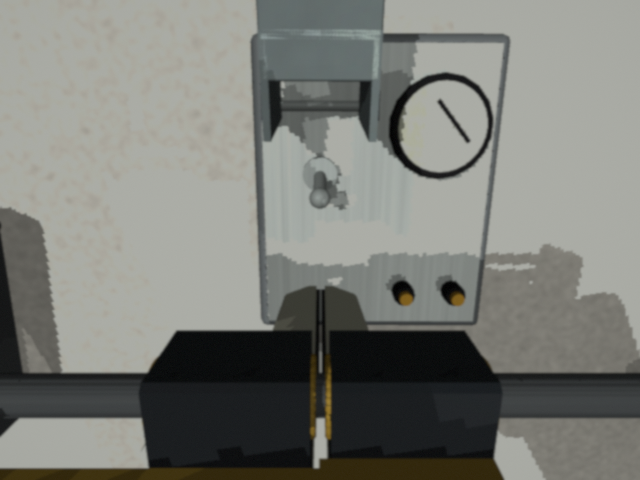

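The guard is fully back. The toggle is off, with its tip at wrist pixel (319,197), in line with the fingers.

{"name": "apply_moves", "arguments": {
  "increments": [
    [[2, -1, 15], [0, 0, 0], 0],
    [[5, -1, 32], [0, 0, 0], 0],
    [[12, -1, 39], [0, 0, 0], 0],
    [[20, -1, 39], [0, 0, 0], 0],
    [[25, -1, 39], [0, 0, 0], 0],
    [[30, -1, 39], [0, 0, 0], 0],
    [[35, -1, 39], [0, 0, 0], 0],
    [[40, -1, 39], [0, 0, 0], 0],
    [[43, -1, 39], [0, 0, 0], 0],
    [[44, -1, 39], [0, 0, 0], 0]
  ]
}}

```text
time: 7.55
ee_pos: [0.5471, -0.1383, 0.1065]
orientation: [[0.965, -0.264, -0.0], [-0.264, -0.965, 0.0], [-0.0, 0.0, -1.0]]
contact_force: [-1.1, -0.0, -0.0]
gripper_width: 0.0006
```

```bash
python3 -c "
from h import *
import cv2
print(bot.get_obs()['time'])
print(Rw.T@(ray('side',(0,0),.1)[:2]-O)*0, end='')
where()
cv2.imwrite('pics/wrist6.png',imaging.snapshot('wrist')[:,:,::-1])
cv2.imwrite('pics/side6.png',imaging.snapshot('side')[:,:,::-1])
a=cv2.imread('pics/side6.png')[150:270,270:430]
cv2.imwrite('pics/zs6.png',cv2.resize(a,None,fx=5,fy=5,interpolation=cv2.INTER_CUBIC))
"
```

```text
7.55
[0. 0.]t 7.55 tip own mm [ 6.5 30.3] z 81.5 F [-1.  -0.3] -0.0 w 0.0006
```

View pics/wrist6.png

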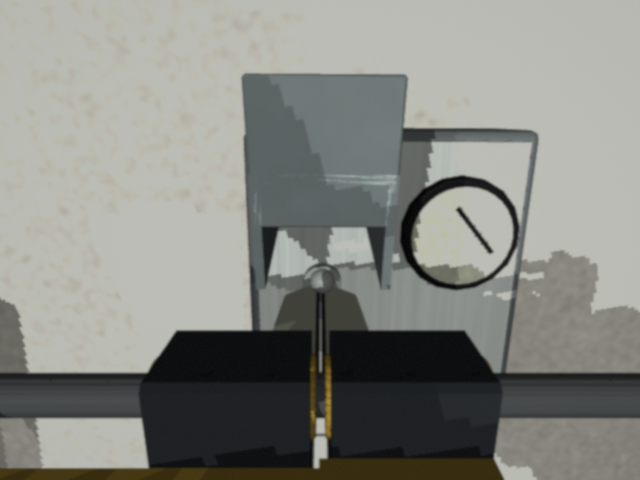

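View pics/zs6.png

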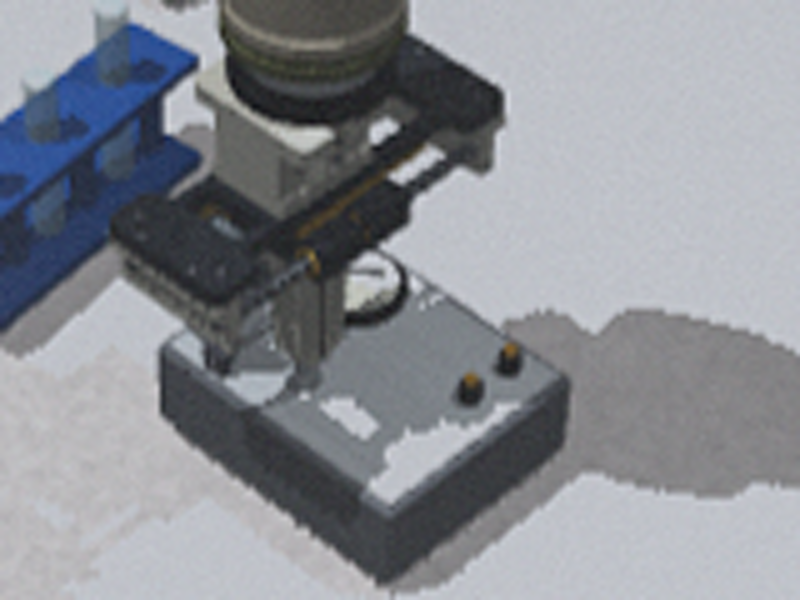

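{"name": "apply_moves", "arguments": {
  "increments": [
    [[1, 0, 0], [0, 0, 0], 0],
    [[2, 0, 0], [0, 0, 0], 0],
    [[3, 0, 0], [0, 0, 0], 0],
    [[3, 0, 0], [0, 0, 0], 0],
    [[3, 0, 0], [0, 0, 0], 0],
    [[3, 0, 0], [0, 0, 0], 0],
    [[3, 0, 0], [0, 0, 0], 0],
    [[3, 0, 0], [0, 0, 0], 0],
    [[3, 0, 0], [0, 0, 0], 0],
    [[3, 0, 0], [0, 0, 0], 0]
  ]
}}

```text
time: 8.65
ee_pos: [0.5481, -0.1387, 0.1063]
orientation: [[0.965, -0.264, -0.003], [-0.264, -0.965, 0.001], [-0.003, 0.0, -1.0]]
contact_force: [-6.7, 1.7, 1.3]
gripper_width: 0.0002
```

{"name": "apply_moves", "arguments": {
  "increments": [
    [[0.5, 0, 0], [0, 0, 0], 0],
    [[1, 0, 0], [0, 0, 0], 0],
    [[1, 0, 0], [0, 0, 0], 0],
    [[1, 0, 0], [0, 0, 0], 0],
    [[1, 0, 0], [0, 0, 0], 0],
    [[1, 0, 0], [0, 0, 0], 0],
    [[1, 0, 0], [0, 0, 0], 0],
    [[1, 0, 0], [0, 0, 0], 0],
    [[1, 0, 0], [0, 0, 0], 0],
    [[1, 0, 0], [0, 0, 0], 0]
  ]
}}

```text
time: 9.65
ee_pos: [0.5483, -0.1387, 0.1062]
orientation: [[0.965, -0.264, -0.005], [-0.264, -0.965, 0.001], [-0.005, 0.0, -1.0]]
contact_force: [-7.9, 1.7, 3.7]
gripper_width: 0.0002
```

```bash
python3 -c "
from h import *
where()"
```

```text
t 9.65 tip own mm [ 7.6 30.1] z 81.2 F [-8.1 -0.5] 3.7 w 0.0002
```

The force has risen to 8 N with no further travel, so the toggle is at its stop. I'll back off and look.

{"name": "apply_moves", "arguments": {
  "increments": [
    [[-5, 0, 0], [0, 0, 0], 0],
    [[-15, 0, 0], [0, 0, 0], 0],
    [[-28, 0, -5], [0, 0, 0], 0],
    [[-40, 0, -20], [0, 0, 0], 0],
    [[-48, 0, -40], [0, 0, 0], 0],
    [[-52, 0, -60], [0, 0, 0], 0],
    [[-52, 0, -80], [0, 0, 0], 0],
    [[-52, 0, -90], [0, 0, 0], 0],
    [[-52, 0, -90], [0, 0, 0], 0],
    [[-52, 0, -90], [0, 0, 0], 0]
  ]
}}

```text
time: 10.65
ee_pos: [0.5004, -0.1255, 0.1963]
orientation: [[0.965, -0.264, 0.0], [-0.264, -0.965, 0.0], [0.0, -0.0, -1.0]]
contact_force: [0.1, -0.5, -0.2]
gripper_width: 0.0004
```

```bash
python3 -c "
from h import *
import cv2
where()
for n in ['side','wrist']: cv2.imwrite(f'pics/{n}7.png',imaging.snapshot(n)[:,:,::-1])
a=cv2.imread('pics/side7.png')[150:270,270:430]
cv2.imwrite('pics/zs7.png',cv2.resize(a,None,fx=5,fy=5,interpolation=cv2.INTER_CUBIC))
"
```

```text
t 10.65 tip own mm [-41.9  30.2] z 171.3 F [ 0.3 -0.5] -0.2 w 0.0004
```

View pics/wrist7.png

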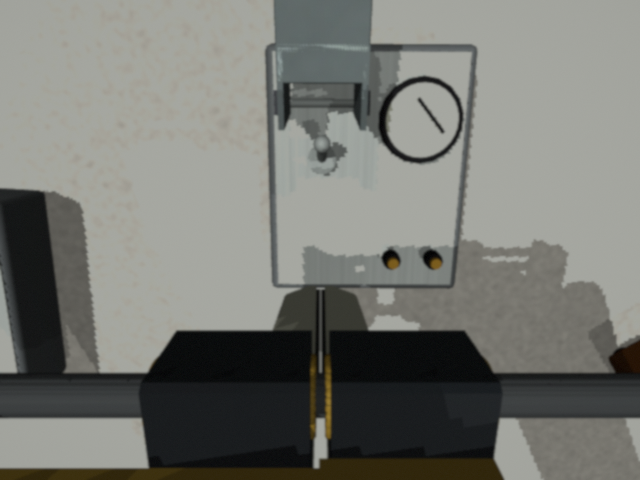

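View pics/zs7.png

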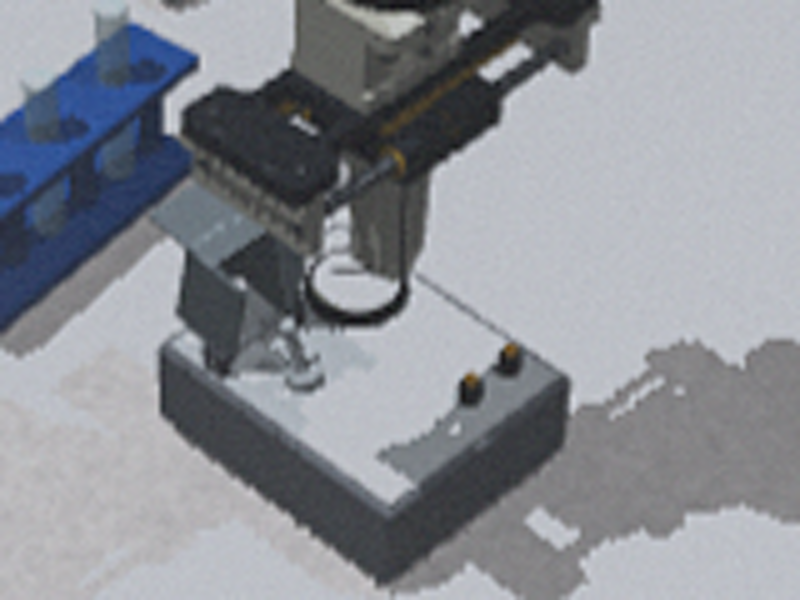

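The toggle now leans back, with its tip at wrist pixel (322,143). I'll work out its angle from two views.

```bash
python3 -c "
from h import *
import cv2
im=cv2.imread('pics/wrist7.png')[110:190,280:370];cv2.imwrite('pics/zw7.png',cv2.resize(im,None,fx=6,fy=6,interpolation=cv2.INTER_CUBIC))
for p,z in [((322,143),.088),((322,162),.063),((422,119),.070),((392,260),.077),((434,260),.077)]:
  print(p,(Rw.T@(ray('wrist',p,z)[:2]-O)*1e3).round(1))
X=[O[0],O[1]]
for a in (-.4,0,.2,.4):
  w=O+Rw@np.array([.011+.028*np.sin(a),.030]);P=proj('side',[*w,.062+.028*np.cos(a)]);print(a,((P-[270,150]+.5)*5-.5).round(),proj('wrist',[*w,.062+.028*np.cos(a)]).round(1))
"
```

```text
(322, 143) [21.  30.8]
(322, 162) [ 7.9 30.7]
(422, 119) [ 34.4 -29.8]
(392, 260) [-53.3 -14.7]
(434, 260) [-53.2 -41.9]
-0.4 [313. 352.] [323.3 179.5]
0 [297. 337.] [323.4 161. ]
0.2 [289. 332.] [323.4 151.1]
0.4 [281. 329.] [323.4 141.4]
```

View pics/zw7.png

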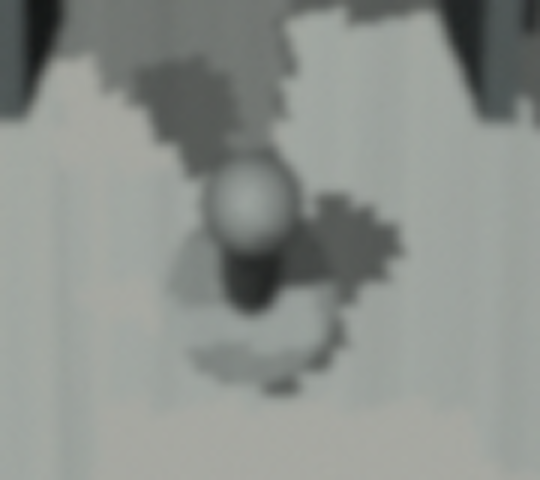

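```bash
python3 -c "
from h import *
import cv2
im=cv2.imread('pics/wrist5.png')[160:240,280:370];cv2.imwrite('pics/zw5.png',cv2.resize(im,None,fx=6,fy=6,interpolation=cv2.INTER_CUBIC))
c=imaging.calibration('wrist');C=-c['R'].T@c['t']
C2=C+np.array([.5023-.5004,-.1271+.1255,.145-.1963]);c2=dict(c);c2['t']=-c['R']@C2
for y in (195,197,199):print((Rw.T@(ray('wrist',(319,y),.088,c2)[:2]-O)*1e3).round(1))
for y in (142.8,143.8):print((Rw.T@(ray('wrist',(322,y),.088)[:2]-O)*1e3).round(1))
for p,z in [((443,126),.070),((403,293),.077)]:
  print(p,(Rw.T@(ray('wrist',p,z,c2)[:2]-O)*1e3).round(1))
"
```

```text
[ 2.1 31.3]
[ 1.1 31.3]
[ 0.2 31.3]
[21.1 30.8]
[20.6 30.8]
(443, 126) [ 33.2 -29.5]
(403, 293) [-52.2 -13.3]
```

View pics/zw5.png

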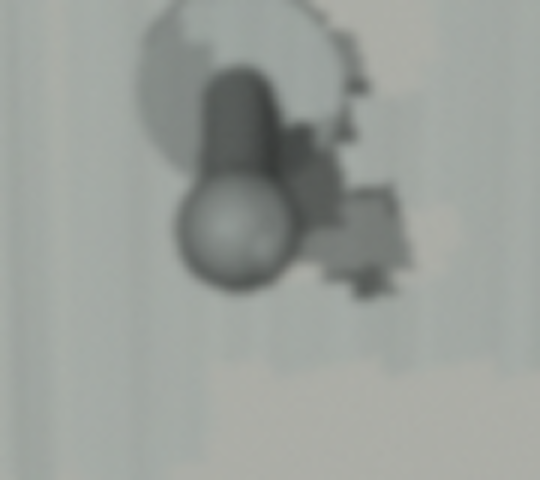

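Measured tip travel is 20.3 mm, against 21.8 mm nominal. With 8 N against a hard stop, the toggle counts as fully over. Next I'll take the finger over the top to behind the guard.

{"name": "apply_moves", "arguments": {
  "increments": [
    [[10, 0, -8], [0, 0, 0], 0],
    [[35, 0, -10], [0, 0, 0], 0],
    [[65, 0, -10], [0, 0, 0], 0],
    [[95, 0, -10], [0, 0, 0], 0],
    [[125, 0, -10], [0, 0, 0], 0],
    [[148, 0, -10], [0, 0, 0], 0],
    [[162, 0, 0], [0, 0, 0], 0],
    [[165, 0, 20], [0, 0, 0], 0],
    [[165, 0, 20], [0, 0, 0], 0],
    [[165, 0, 20], [0, 0, 0], 0]
  ]
}}

```text
time: 11.75
ee_pos: [0.6591, -0.169, 0.1758]
orientation: [[0.965, -0.264, -0.002], [-0.264, -0.965, 0.0], [-0.002, 0.0, -1.0]]
contact_force: [1.0, 0.4, -0.5]
gripper_width: 0.0002
```

```bash
python3 -c "
from h import *
import cv2
where()
for n in ['side','wrist']: cv2.imwrite(f'pics/{n}8.png',imaging.snapshot(n)[:,:,::-1])
a=cv2.imread('pics/side8.png')[130:270,260:430]
cv2.imwrite('pics/zs8.png',cv2.resize(a,None,fx=4.2,fy=4.2,interpolation=cv2.INTER_CUBIC))
"
```

```text
t 11.75 tip own mm [122.6  30.4] z 150.8 F [0.8 0.7] -0.5 w 0.0002
```

View pics/zs8.png

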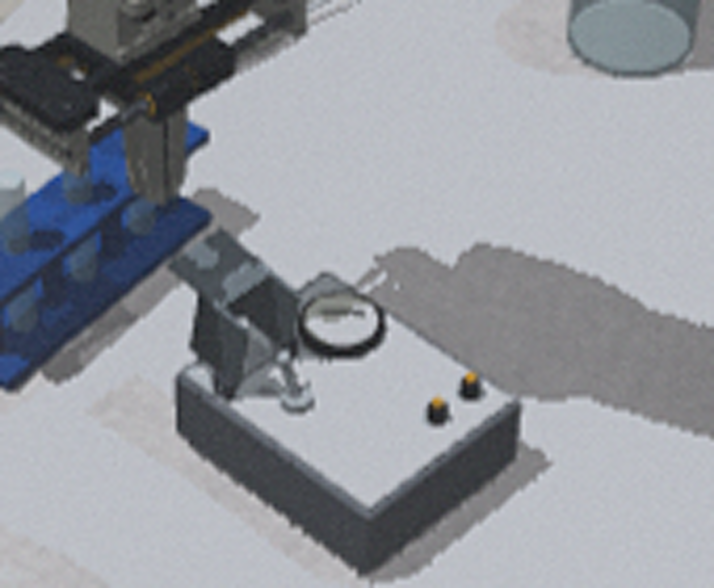

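{"name": "apply_moves", "arguments": {
  "increments": [
    [[-1, 0, 8], [0, 0, 0], 0],
    [[-3, 0, 22], [0, 0, 0], 0],
    [[-4, 0, 32], [0, 0, 0], 0],
    [[-4, 0, 35], [0, 0, 0], 0],
    [[-6, 0, 35], [0, 0, 0], 0],
    [[-9, 0, 35], [0, 0, 0], 0],
    [[-12, 0, 35], [0, 0, 0], 0],
    [[-14, 0, 35], [0, 0, 0], 0],
    [[-14, 0, 35], [0, 0, 0], 0],
    [[-14, 0, 35], [0, 0, 0], 0]
  ]
}}

```text
time: 12.85
ee_pos: [0.6464, -0.1654, 0.1419]
orientation: [[0.965, -0.264, 0.0], [-0.264, -0.965, -0.0], [0.0, -0.0, -1.0]]
contact_force: [-0.8, 0.0, 0.8]
gripper_width: 0.0002
```

```bash
python3 -c "
from h import *
import cv2
where()
for n in ['side']: cv2.imwrite(f'pics/{n}9.png',imaging.snapshot(n)[:,:,::-1])
a=cv2.imread('pics/side9.png')[130:270,260:430]
cv2.imwrite('pics/zs9.png',cv2.resize(a,None,fx=4.2,fy=4.2,interpolation=cv2.INTER_CUBIC))
"
```

```text
t 12.85 tip own mm [109.5  30.5] z 116.9 F [-0.7 -0.2] 0.8 w 0.0002
```

View pics/zs9.png

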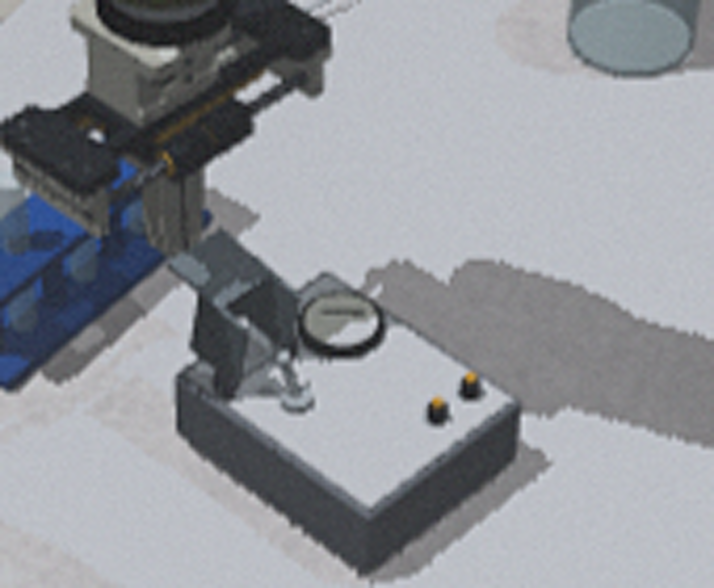

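{"name": "apply_moves", "arguments": {
  "increments": [
    [[-4, 0, 0], [0, 0, 0], 0],
    [[-8, 0, -1], [0, 0, 0], 0],
    [[-14, 0, -6], [0, 0, 0], 0],
    [[-21, 0, -10], [0, 0, 0], 0],
    [[-28, 0, -13], [0, 0, 0], 0],
    [[-35, 0, -15], [0, 0, 0], 0],
    [[-42, 0, -17], [0, 0, 0], 0],
    [[-49, 0, -18], [0, 0, 0], 0],
    [[-55, 0, -18], [0, 0, 0], 0],
    [[-58, 0, -18], [0, 0, 0], 0]
  ]
}}

```text
time: 13.9
ee_pos: [0.5897, -0.1499, 0.1596]
orientation: [[0.965, -0.264, -0.0], [-0.264, -0.965, 0.0], [-0.0, 0.0, -1.0]]
contact_force: [-0.1, 0.5, 0.1]
gripper_width: 0.0006
```

```bash
python3 -c "
from h import *
import cv2
where()
for n in ['side']: cv2.imwrite(f'pics/{n}10.png',imaging.snapshot(n)[:,:,::-1])
a=cv2.imread('pics/side10.png')[130:270,260:430]
cv2.imwrite('pics/zs10.png',cv2.resize(a,None,fx=4.2,fy=4.2,interpolation=cv2.INTER_CUBIC))
"
```

```text
t 13.9 tip own mm [50.6 30.3] z 134.6 F [-0.2  0.4] 0.1 w 0.0006
```

View pics/zs10.png

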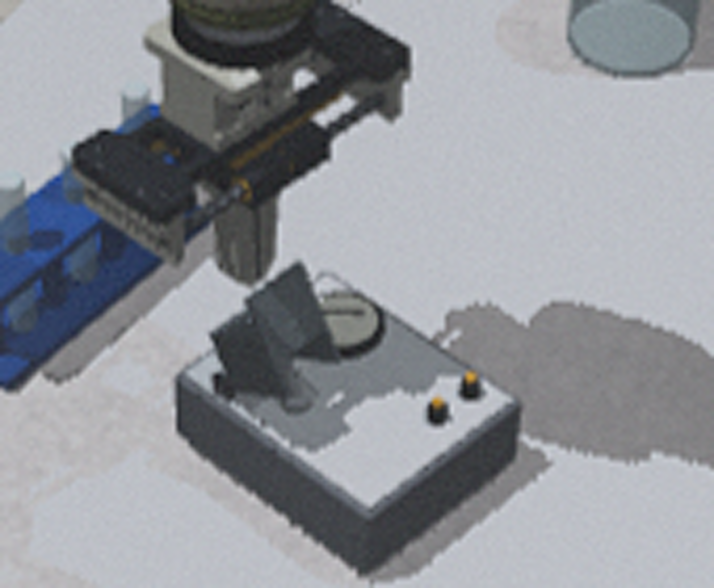

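The guard has come forward past half and is leading the finger. I'll nudge it a little further, then lift clear.

{"name": "apply_moves", "arguments": {
  "increments": [
    [[-4, 0, 0], [0, 0, 0], 0],
    [[-7, 0, 0], [0, 0, 0], 0],
    [[-7, 0, 0], [0, 0, 0], 0],
    [[-7, 0, 0], [0, 0, 0], 0],
    [[-3, 0, -5], [0, 0, 0], 0],
    [[3, 0, -20], [0, 0, 0], 0],
    [[5, 0, -45], [0, 0, 0], 0],
    [[0, 0, -70], [0, 0, 0], 0],
    [[-20, 0, -80], [0, 0, 0], 0],
    [[-40, 0, -80], [0, 0, 0], 0]
  ]
}}

```text
time: 14.95
ee_pos: [0.5527, -0.1398, 0.2416]
orientation: [[0.965, -0.264, 0.004], [-0.264, -0.965, -0.001], [0.004, -0.0, -1.0]]
contact_force: [-0.1, 0.1, -0.4]
gripper_width: 0.0002
```

{"name": "apply_moves", "arguments": {
  "increments": [
    [[-25, 0, -5], [0, 0, 0], 0],
    [[-55, 0, -10], [0, 0, 0], 0],
    [[-80, 0, -10], [0, 0, 0], 0],
    [[-90, 0, -10], [0, 0, 0], 0],
    [[-90, 0, -10], [0, 0, 0], 0],
    [[-90, 0, -10], [0, 0, 0], 0],
    [[-90, 0, -10], [0, 0, 0], 0],
    [[-90, 0, -10], [0, 0, 0], 0],
    [[-90, 0, -10], [0, 0, 0], 0],
    [[-90, 0, -10], [0, 0, 0], 0]
  ]
}}

```text
time: 15.95
ee_pos: [0.4652, -0.1159, 0.2494]
orientation: [[0.965, -0.264, -0.0], [-0.264, -0.965, -0.0], [-0.0, 0.0, -1.0]]
contact_force: [-1.0, -0.2, 0.5]
gripper_width: 0.0008
```

```bash
python3 -c "
from h import *
import cv2
where()
for n in ['side','wrist','top']: cv2.imwrite(f'pics/{n}11.png',imaging.snapshot(n)[:,:,::-1])
a=cv2.imread('pics/side11.png')[130:270,260:430]
cv2.imwrite('pics/zs11.png',cv2.resize(a,None,fx=4.2,fy=4.2,interpolation=cv2.INTER_CUBIC))
"
```

```text
t 15.95 tip own mm [-78.4  30.1] z 224.4 F [-0.9 -0.5] 0.5 w 0.0008
```

View pics/zs11.png

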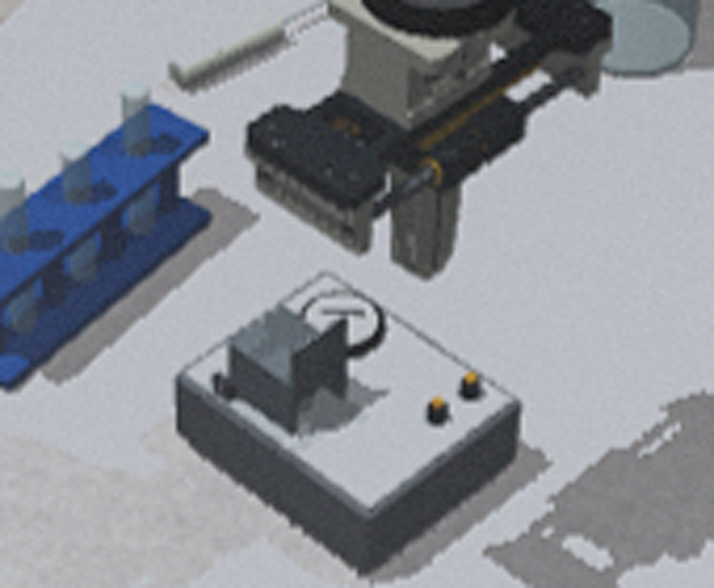

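View pics/wrist11.png

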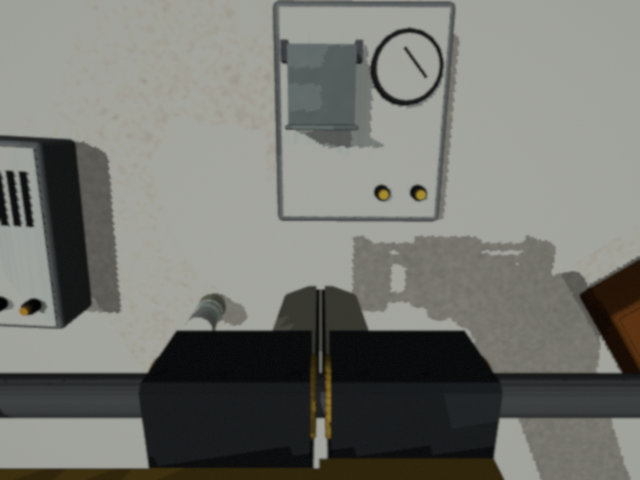

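View pics/side11.png

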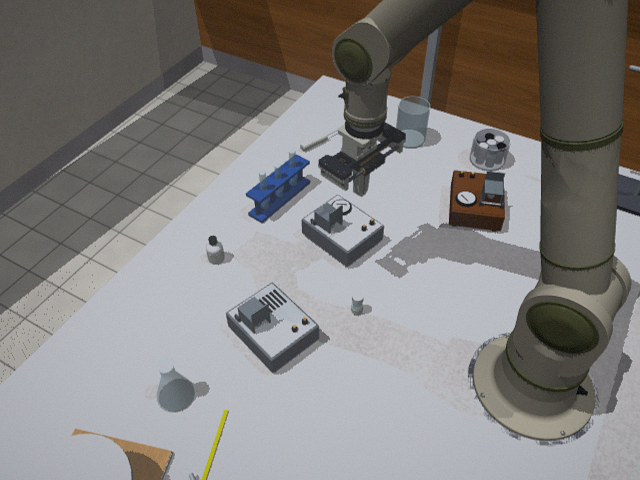

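The guard is shut again. The supply corners and the bystanders are at the same pixels as at the start, and the robot is clear of everything, so I'm handing in.

```bash
python3 -c "
from station import workorder
print(workorder.finish_job())"
```

```text
the job is handed in; nothing more can be done
None
```

I switched on the supply with the round meter and handed the job in at about 16 s of the 58 s allowed. With the closed fingertips I swung its guard back until it stayed open, then pushed the toggle over towards the hinge. I then tipped the guard forward from behind so that it dropped shut.

**Last checks:**
- **Guard:** the side and wrist pictures showed it shut before hand-in.
- **Supply and bystanders:** the supply and the other objects looked unmoved in the side picture.
- **Robot:** it stood clear, with about 1 N of residual force reading. The highest force I read was about 8 N, on the toggle.

**One check disagreed slightly:** the camera showed the toggle's end moving about 20.3 mm, against 21.8 mm nominal. That would be about 0.75 rad of 0.8. The measurement error is of that size, and the toggle had stopped moving under about 8 N where 1 N is enough to shift it. I took it as fully over and did not push again. The shut guard hides the toggle, so I could not look at it again at the end.

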